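Load the slanted kit stand, tall bottle last

TASK

Get the soldering kit ready in the slanted stand: lay the square steel block flat and straight in the left bay of the slope and the wooden screw clamp flat in the right bay with its threaded rods running up and down the slope (left and right as the robot sees them), in either order. Only when both lie there, stand the tall bottle upright in the middle cell of the level front shelf, where it would have been in the way of reaching the slope. Set things down gently without dropping them, and leave the loupe and the round tin where they are.

Things in the scene. Friction and masses are not known exactly. Their poses are not given: they have to be found in the camera images.
- block_mid (a point): Centre of the grey square steel bench block, 60 x 60 mm and 18 mm thick, about 0.46 kg, which starts flat on the bench (centre 9 mm up); x and y are square to its sides, z up through its thickness. Loose.
- clamp_mid (a point): Centre of the wooden screw clamp: two hardwood halves, together 41 mm (its x) by 60 mm (its y) by 30 mm high (its z), drawn together by two threaded rods along y that stick out to 85 mm over all. About 0.14 kg. It starts lying flat (centre 15 mm up). Grasp it across the 41 mm. Loose.
- bottle_mid (a point): Middle of the amber bottle with dark dropper cap, 39 mm across its round body (up to 56 mm high) and 82 mm tall with the 22 mm wide cap; the point lies 41 mm above its underside, z up. It starts upright, about 0.11 kg. Loose.
- kit_stand: Dark wooden stand fixed to the bench, 150 mm deep (x), 215 mm wide (y); origin at the centre of its underside on the bench, x away from the robot, y left, z up. Front (robot side): a level shelf, floor 8 mm above the bench, three cells side by side, walls up to 22 mm above the bench. Behind it the deck rises away from the robot to 73 mm above the bench.
- deck: The stand's deck, 100 mm by 215 mm wide, sloping 35 degrees from level. Origin: middle of its upper surface; x up the slope (away from the robot), y left, z square off the surface (leaning to the robot). A lip 5 mm thick, 10 mm high along the low edge and rails 5 mm wide, 6 mm high at y = -105, 0, +105 mm make two bays, 100 mm wide, 95 mm up the slope. Things set flat on it may slide to the lip.
- left_bay (a point): Centre of the left bay, on the deck's surface (y = +52.5 mm in the deck's frame); axes as the deck's.
- right_bay (a point): Centre of the right bay, on the deck's surface (y = -52.5 mm in the deck's frame); axes as the deck's.
- front_cell (a point): Centre of the floor (8 mm above the bench) of the middle cell of the front shelf: 58 mm (x) by 60 mm (y) inside, walls 13 to 14 mm above its floor at front and sides, axes as the stand's. Its centre lies 41 mm in front of the stand's origin.
- loupe_mid (a point): Small folding loupe lying on the bench, 28 x 69 x 14 mm; its middle, 7 mm up. Loose bystander.
- solder_tin_mid (a point): Round metal tin with lid, 49 mm across, 20 mm high; its middle, 10 mm up. Loose bystander.
Not all that is in view belongs to the job. What is shaped like the part that bears clamp_mid but blue or white is not meant.

How it is judged:
By the outcome, as a careful person would: the job done as asked, in the order asked, and still so for the second after the job is handed in, with the robot touching nothing.
It also fails if it takes over 61 s, if anything falls off the work surface, if the arm or the gripper's body presses on something with over 40 N, if the wrist force passes 120 N, or if a joint passes its speed limit or range.

ROBOT

A 6-joint arm with a two-finger parallel gripper is mounted at the origin on a cart in front of the work surface, level with it; the furniture and walls round the work are solid. World frame = base frame: x ahead of the robot, y to its left, z up, the work surface at z = 0. Lengths are in mm, angles in degrees, forces in N, time in s.
With the tool pointing down it reaches from about 325 to 875 mm from the base axis. Payload 4.4 kg.
Tool frame: the origin (TCP) lies on the mounting face of the last link; the fingertips stand 173 mm ahead of it and the grasp point (between the pads) lies 155 mm ahead of it; z points along the fingers, y is the direction in which the jaws open and shut (so a half turn about z gives the same grasp; the last joint's range is limited). The gripper opens to 85 mm and grips with 20 to 120 N. Pads are 22 mm wide; open, the fingers measure 114 mm over their backs; the gripper's body (76 mm by 85 mm) begins 54 mm behind the grasp point. The pads swing forward as they close: fully open they stand 13 mm farther back than shut.
Start: joints at [64.2, 11.837, 88.321, -0, 79.842, -8.623], TCP at [169.824, 549.353, 404.682] pointing down, gripper open.
Joint ranges: [-156.59, 156.59], [-49.26, 127.26], [12.9, 141.05], [-63.56, 243.56], [4.71, 150.69], [-161.64, 161.64]. Speed limits (degrees/s): [159.86, 159.86, 180, 180, 180, 180].

INTERFACE

Orientations are given as [roll, pitch, yaw] about the fixed x, y, z axes, in that order (R = Rz(yaw) Ry(pitch) Rx(roll)).
In Python, from workcell import arm, imaging gives the robot as it stands.
- The arm moves only by the shell command python3 -m creep 'ROWS' [FORCE]. ROWS is a JSON object of lists of equal length, an entry for each row: "offset": the shift along the tool's x, y, z in m, a list of three; "rot": the turn, a rotation vector about the tool's x, y, z in degrees, a list of three; "fingers": the closure, from 0 (fully open) to 1 (shut). A call has 1 to 12 rows; each row is the pose to reach, as a shift and turn from the pose measured when the call began, along the tool's axes at that moment; what a row does not reach only later rows make up. A row lasts 1/8 s, in which the tool goes at most 62.5 mm and 10.7 degrees, less where a joint would pass 70% of its speed; a pose out of reach is approached as far as the arm can. A call with a gripper value outside its range is refused whole. The fingers move at their own pace and stop on an object; FORCE is the grip in N (left out, the last holds). Time passes only in rows, so rows that repeat a pose let the fingers close. It gives the time, the measured TCP pose, the force and the opening at its end, in the units of the state.
- arm.sense(): the state, without advancing time (a new reading comes with each control period).
- imaging.camera(name): name is "side" or "top" or "wrist"; returns the picture (480x640x3 uint8, blue, green, red); there is no depth.
- imaging.calibration(name): a dict with "mtx" (3x3 intrinsics, pixels), "eye" and "orientation" of the camera in the world. Camera axes: x right, y down, z forward; pixel columns grow to the right and rows downward; lengths in mm; the calibration is good to about 2 mm. The wrist camera is an equidistant fisheye: a pixel r from the principal point sees the ray r / f radians off the axis. A picture is of the moment at which its call begins: read the wrist's pose just before it. calibration takes no time and is no camera call; for the wrist camera it gives the pose at the moment of the call.
- arm.sign_off(): hands the job in, once; it reports no verdict.
The state is a dict: "time_s": time; "q": joint angles; "dq": joint speeds; "tau": joint torques, N m; "tcp_pos": TCP position; "orientation": TCP orientation; "contact_force": force on the tool from outside, world axes, zero at the start; "torque": the same for the moment, N m; "gripper_width": opening from 0.0 (shut) to 1.0 (fully open).
Only numpy, scipy, OpenCV 4.12 (cv2) and the standard library are available. Lean on these libraries where they do the work, as an engineer would, in place of code of your own. Each camera call takes 0.05 s, during which the arm holds its last target. There are 200 camera calls.

## Working session

There is one attempt and no reset: what is moved stays moved. The work goes in short steps, Python scripts to look and compute and a shell command to move; the robot and the scene stay as the last step left them, time stands still between calls to the robot, and variables do not carry over. Pictures are saved under pics/ and viewed, about 8 in all and at most 12, crops included, and the job is handed in when it is done.

```bash
mkdir -p pics; python3 - <<'E'
from workcell import arm, imaging
import cv2
print(arm.sense())
for n in("top","side"):
    cv2.imwrite(f"pics/{n}0.png",imaging.camera(n)); print(n,imaging.calibration(n))
print(imaging.calibration("wrist"))
E
```

```text
{'time_s': 0.0, 'q': array([ 6.41999568e+01,  1.18852651e+01,  8.84069975e+01, -1.83418693e-04,
        7.98405746e+01, -8.62221265e+00]), 'dq': array([ 0.03058786,  0.0113934 , -0.03140436, -0.05462299, -0.05670295,
        0.00383077]), 'tau': array([-1.88547911e-04, -3.83012366e+01, -2.91604918e+01,  2.72681854e-05,
        1.02071403e-02,  5.30166034e-06]), 'tcp_pos': array([169.65945738, 549.01112718, 403.49702721]), 'orientation': array([-1.79868637e+02, -1.97363203e-02,  1.62822179e+02]), 'contact_force': array([ 0.5777155 ,  0.00863242, -0.41249119]), 'torque': array([0.05958496, 0.0063544 , 0.00070883]), 'gripper_width': 1.003166175089787}
top {'mtx': array([[535.23328229,   0.        , 315.76910092],
       [  0.        , 535.23328229, 240.02177219],
       [  0.        ,   0.        ,   1.        ]]), 'eye': array([ 363.30889038, -295.87115715, 1224.00519001]), 'orientation': array([-175.421653  ,    0.23440056,  -90.226333  ])}
side {'mtx': array([[492.53371996,   0.        , 320.40593384],
       [  0.        , 492.53371996, 245.65771783],
       [  0.        ,   0.        ,   1.        ]]), 'eye': array([391.42568581, 753.88851265, 694.22329232]), 'orientation': array([-120.29233471,    0.54998796, -176.58768361])}
{'mtx': array([[371.64829954,   0.        , 322.34437562],
       [  0.        , 371.64829954, 243.31253294],
       [  0.        ,   0.        ,   1.        ]]), 'eye': array([101.83640988, 569.21038433, 371.72896003]), 'orientation': array([163.96407655,   0.20179479,  72.80295998])}
```

View pics/top0.png

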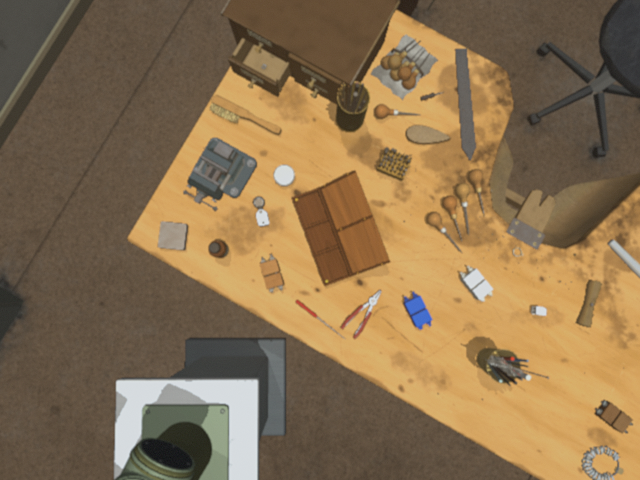

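View pics/side0.png

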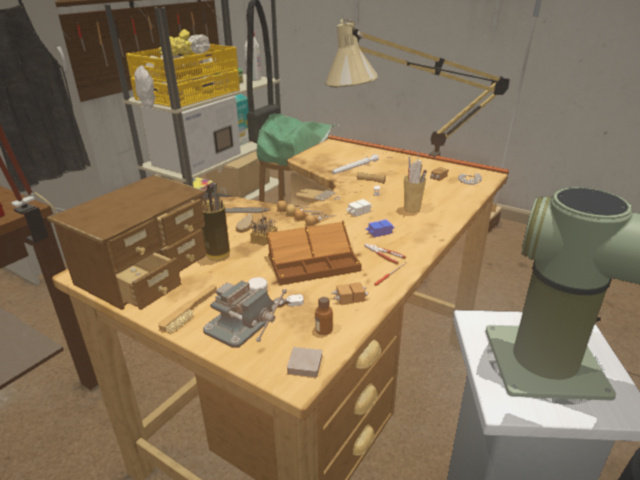

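```bash
python3 - <<'E'
import cv2,numpy as np
im=cv2.imread("pics/top0.png"); s=cv2.imread("pics/side0.png")
r=lambda a,k:cv2.resize(a,None,fx=k,fy=k,interpolation=cv2.INTER_CUBIC)
M=np.zeros((600,800,3),np.uint8)
a=r(im[160:300,140:400],3); M[:420,:780]=a
b=r(im[395:440,590:640],4); M[420:600,:200]=b
c=r(im[260:335,400:500],2.4); M[420:600,200:440]=c
d=r(s[278:308,328:373],6); M[420:600,440:710]=d
cv2.imwrite("pics/m1.png",M)
E
```

```text
(no output)
```

View pics/m1.png

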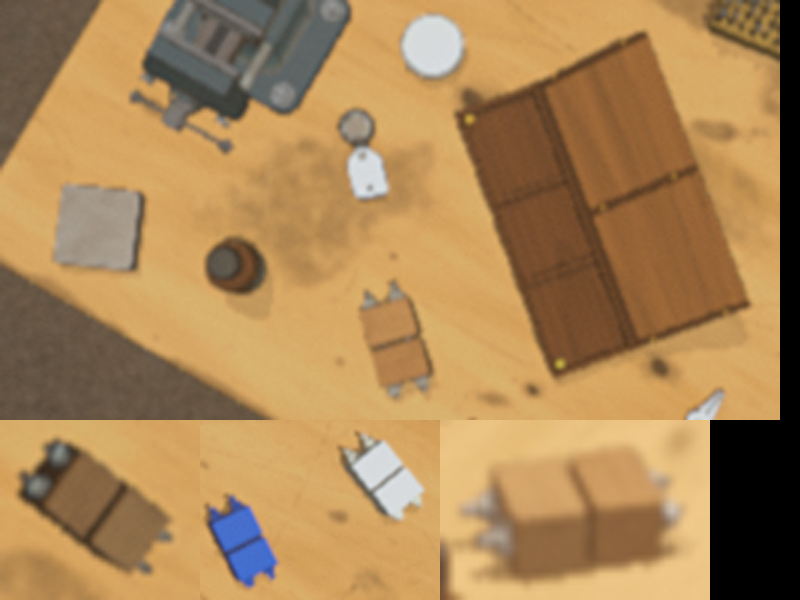

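```bash
cat >h.py <<'E'
import numpy as np, json
from scipy.spatial.transform import Rotation as R
def rot(o): return R.from_euler('xyz',o,degrees=True)
def ray(c,p):
    K=c['mtx']; v=np.array([(p[0]-K[0,2])/K[0,0],(p[1]-K[1,2])/K[1,1]])
    if c.get('fish'):
        t=np.hypot(*v); d=np.r_[v/max(t,1e-9)*np.sin(t),np.cos(t)]
    else: d=np.r_[v,1]
    return rot(c['orientation']).apply(d)
def at(c,p,z):
    d=ray(c,p); e=c['eye']; return (e+d*(z-e[2])/d[2])
E
python3 - <<'E'
from h import *
from workcell import imaging
c=imaging.calibration("top")
P=lambda L,z:np.array([at(c,(140+u/3,160+v/3),z)[:2] for u,v in L])
def box(n,L,z):
    p=P(L,z); print(n,p.mean(0).round(1),[ (round(np.hypot(*d),1),round(np.degrees(np.arctan2(d[1],d[0])),1)) for d in np.roll(p,-1,0)-p])
box("block",[(64,186),(140,190),(132,268),(54,263)],18)
box("clamp",[(361,311),(411,298),(432,375),(380,389)],30)
print("bottle cap",P([(224,263)],82), "base?",P([(245,270)],0))
box("stand front",[(458,113),(556,375)],22)
box("stand back",[(645,33),(750,303)],73)
box("full",[(458,113),(556,375)],22)
print("loupe",P([(357,127),(368,175)],10),"tin",P([(433,46)],20))
E
```

```text
block [471.4  33.1] [(np.float64(57.7), np.float64(-93.3)), (np.float64(59.3), np.float64(175.0)), (np.float64(59.0), np.float64(86.1)), (np.float64(58.7), np.float64(-6.3))]
clamp [ 382.6 -193.6] [(np.float64(38.4), np.float64(-75.6)), (np.float64(59.3), np.float64(-164.7)), (np.float64(39.8), np.float64(104.8)), (np.float64(59.6), np.float64(13.9))]
bottle cap [[439.29187278 -75.1650164 ]] base? [[439.31965626 -75.4367141 ]]
stand front [ 457.3 -275.8] [(np.float64(210.7), np.float64(-159.7)), (np.float64(210.7), np.float64(20.3))]
stand back [ 507.8 -414.3] [(np.float64(209.7), np.float64(-159.5)), (np.float64(209.7), np.float64(20.5))]
full [ 457.3 -275.8] [(np.float64(210.7), np.float64(-159.7)), (np.float64(210.7), np.float64(20.3))]
loupe [[ 547.65744031 -161.66546427]
 [ 510.75237881 -170.20967143]] tin [[ 607.96575277 -220.25840149]]
```

```bash
cat >>h.py <<'E'
YS=-69.7; S0=np.array([482.5,-345,0.]); ST=R.from_euler('z',YS,degrees=True); X0=34.;Z0=44.3
def stand(x,y,z): return S0+ST.apply([x,y,z])
DK=ST*R.from_euler('y',-35,degrees=True)
def deck(x,y,z): return stand(X0,0,Z0)+DK.apply([x,y,z])
def down(a): # tool pointing down, jaws along a
    a=np.radians(a); y=np.array([np.cos(a),np.sin(a),0]); z=np.array([0,0,-1.]); return R.from_matrix(np.c_[np.cross(y,z),y,z])
def ondeck():
    y=DK.apply([0,1,0]); z=-DK.apply([0,0,1]); return R.from_matrix(np.c_[np.cross(y,z),y,z])
def go(g,T,s=None,L=155):
    "rows towards grasp point g with orientation T, from the measured pose"
    if s is None:
        from workcell import arm; s=arm.sense()
    C=rot(s['orientation']); t=g-T.apply([0,0,L])
    print('offset m',(C.inv().apply(t-s['tcp_pos'])/1000).round(4),'rot',(C.inv()*T).as_rotvec(degrees=True).round(2),'dist',np.linalg.norm(t-s['tcp_pos']).round())
    return dict(tcp_pos=t,orientation=T.as_euler('xyz',degrees=True))
def grasp():
    from workcell import arm; s=arm.sense(); C=rot(s['orientation']); g=s['tcp_pos']+C.apply([0,0,155]); 
    print('t',s['time_s'],'grasp',g.round(1),'ori',s['orientation'].round(1),'F',s['contact_force'].round(1),'w',round(s['gripper_width'],3),'q',s['q'].round(0)); return g,C,s
def deckof(p): return DK.inv().apply(p-stand(X0,0,Z0))
E
python3 -c "
from h import *
go(np.array([471.4,33.1,110]),down(-5))"
```

```text
offset m [-0.4407 -0.4036  0.1393] rot [-1.100e-01  6.000e-02  7.782e+01] dist 614.0
```

```bash
python3 -m creep '{"offset":[[-0.44,-0.404,0.139],[-0.44,-0.404,0.139],[-0.44,-0.404,0.139],[-0.44,-0.404,0.139],[-0.44,-0.404,0.139],[-0.44,-0.404,0.139],[-0.44,-0.404,0.139],[-0.44,-0.404,0.139],[-0.44,-0.404,0.139],[-0.44,-0.404,0.139],[-0.44,-0.404,0.139],[-0.44,-0.404,0.139]],"rot":[[0,0,77.8],[0,0,77.8],[0,0,77.8],[0,0,77.8],[0,0,77.8],[0,0,77.8],[0,0,77.8],[0,0,77.8],[0,0,77.8],[0,0,77.8],[0,0,77.8],[0,0,77.8]],"fingers":[0,0,0,0,0,0,0,0,0,0,0,0]}'
python3 - <<'E'
from h import *
from workcell import imaging
import cv2
grasp(); c=imaging.calibration("wrist"); print(c); cv2.imwrite("pics/w1.png",imaging.camera("wrist"))
go(np.array([471.4,33.1,110]),down(-5))
E
```

```text
time_s: 1.6
tcp_pos: [470.1, 33.1, 264.9]
orientation: [-179.9, 0.1, 85.0]
contact_force: [-0.2, 0.5, -0.0]
gripper_width: 1.0
t 1.6 grasp [469.7  32.9 109.9] ori [-1.799e+02  1.000e-01  8.500e+01] F [-0.2  0.5 -0. ] w 1.0 q [ -6.   9. 110.  -0.  61.  -1.]
{'mtx': array([[371.64829954,   0.        , 322.34437562],
       [  0.        , 371.64829954, 243.31253294],
       [  0.        ,   0.        ,   1.        ]]), 'eye': array([475.44922125, 102.47403698, 232.84232143]), 'orientation': array([163.76853237,   0.17785758,  -5.03391615])}
offset m [-0.0004  0.0015  0.0001] rot [-0.11  0.09  0.06] dist 2.0
```

View pics/w1.png

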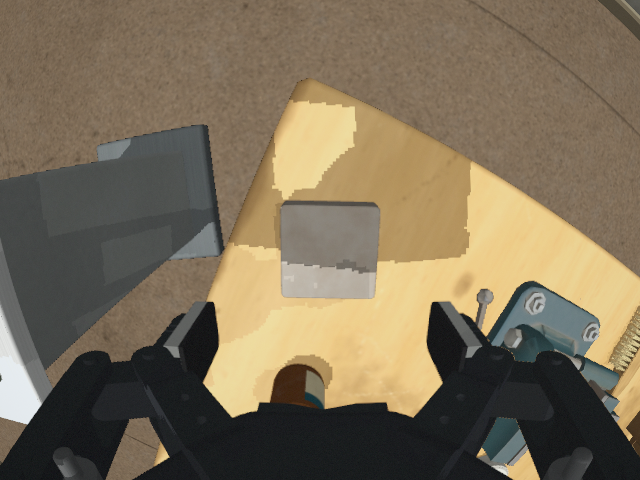

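```bash
python3 - <<'E'
from h import *
from workcell import imaging
c=dict(imaging.calibration("wrist"),fish=1)
p=np.array([at(c,u,18)[:2] for u in [(282,205),(380,206),(375,298),(281,297)]])
print(p.round(1),p.mean(0),[(np.hypot(*d).round(1),np.degrees(np.arctan2(d[1],d[0])).round(1)) for d in np.roll(p,-1,0)-p])
go(np.r_[p.mean(0),20],down(-5))
E
```

```text
[[447.6  66.2]
 [505.3  60.7]
 [499.6   1.6]
 [440.    7.5]] [473.10798154  33.96474489] [(np.float64(57.9), np.float64(-5.4)), (np.float64(59.4), np.float64(-95.4)), (np.float64(60.0), np.float64(174.3)), (np.float64(59.2), np.float64(82.6))]
offset m [0.0008 0.0033 0.0901] rot [-0.11  0.09  0.06] dist 90.0
```

```bash
python3 -m creep '{"offset":[[0.001,0.003,0.04],[0.001,0.003,0.075],[0.001,0.003,0.093],[0.001,0.003,0.093],[0.001,0.003,0.093],[0.001,0.003,0.093],[0.001,0.003,0.093],[0.001,0.003,0.093],[0.001,0.003,0.093]],"rot":[[0,0,0.5],[0,0,0.5],[0,0,0.5],[0,0,0.5],[0,0,0.5],[0,0,0.5],[0,0,0.5],[0,0,0.5],[0,0,0.5]],"fingers":[0,0,0,0,0.5,1,1,1,1]}' 70
python3 -c "
from h import *
grasp()"
```

```text
time_s: 2.78
tcp_pos: [473.8, 34.5, 173.9]
orientation: [179.9, 0.1, 84.6]
contact_force: [-0.8, 1.8, 6.5]
gripper_width: 0.684
t 2.775 grasp [474.   34.3  18.9] ori [1.799e+02 1.000e-01 8.460e+01] F [-0.8  1.8  6.5] w 0.684 q [ -6.  19. 111.  -0.  49.  -1.]
```

```bash
python3 -m creep '{"offset":[[0,0,-0.02],[0,0,-0.06],[0,0,-0.1],[0,0,-0.14],[0,0,-0.14],[0,0,-0.14]],"rot":[[0,0,0],[0,0,0],[0,0,0],[0,0,0],[0,0,0],[0,0,0]],"fingers":[1,1,1,1,1,1]}'
python3 -c "
from h import *
grasp()
T=ondeck()
print(deck(-11,52.5,0),deck(-11,-52.5,0),stand(-41,0,8))
s=go(deck(-11,52.5,80),T)
"
```

```text
time_s: 3.52
tcp_pos: [472.5, 34.7, 312.3]
orientation: [-179.9, 0.1, 84.6]
contact_force: [-0.1, 0.4, -6.0]
gripper_width: 0.682
t 3.525 grasp [472.2  34.6 157.3] ori [-1.799e+02  1.000e-01  8.460e+01] F [-0.1  0.4 -6. ] w 0.682 q [ -6.   5. 108.  -0.  67.  -1.]
[ 540.40885769 -350.22309205   37.9906592 ] [ 441.93051956 -386.65133547   37.9906592 ] [ 468.27563829 -306.54655368    8.        ]
offset m [-0.2553  0.0457  0.0819] rot [ -7.97 -34.38 -24.89] dist 272.0
```

```bash
python3 -m creep '{"offset":[[-0.05,0.009,0],[-0.1,0.018,0],[-0.15,0.027,0.02],[-0.2,0.036,0.04],[-0.255,0.046,0.06],[-0.255,0.046,0.082],[-0.255,0.046,0.082],[-0.255,0.046,0.082],[-0.255,0.046,0.082]],"rot":[[-1.6,-6.9,-5],[-3.2,-13.8,-10],[-4.8,-20.6,-14.9],[-6.4,-27.5,-19.9],[-8,-34.4,-24.9],[-8,-34.4,-24.9],[-8,-34.4,-24.9],[-8,-34.4,-24.9],[-8,-34.4,-24.9]],"fingers":[1,1,1,1,1,1,1,1,1]}'
python3 - <<'E'
from h import *
from workcell import imaging
import cv2
g,C,s=grasp(); print(deckof(g)); c=imaging.calibration("wrist"); print(c['eye'],c['orientation']); cv2.imwrite("pics/w2.png",imaging.camera("wrist"))
go(deck(-11,52.5,30),ondeck())
E
```

```text
time_s: 4.65
tcp_pos: [494.5, -223.0, 231.2]
orientation: [179.9, 35.1, 110.3]
contact_force: [0.8, -0.2, -4.4]
gripper_width: 0.679
t 4.65 grasp [ 525.7 -306.5  104.3] ori [179.9  35.1 110.3] F [ 0.8 -0.2 -4.4] w 0.679 q [-28.  17. 109. -43.  34. -16.]
[-10.76415208  53.88902624  80.78738891]
[ 480.05248761 -186.21715824  164.47115199] [ 1.28799531e+02 -1.27099826e-02  2.03683858e+01]
offset m [ 0.0003 -0.0012  0.0509] rot [0.12 0.1  0.02] dist 51.0
```

View pics/w2.png

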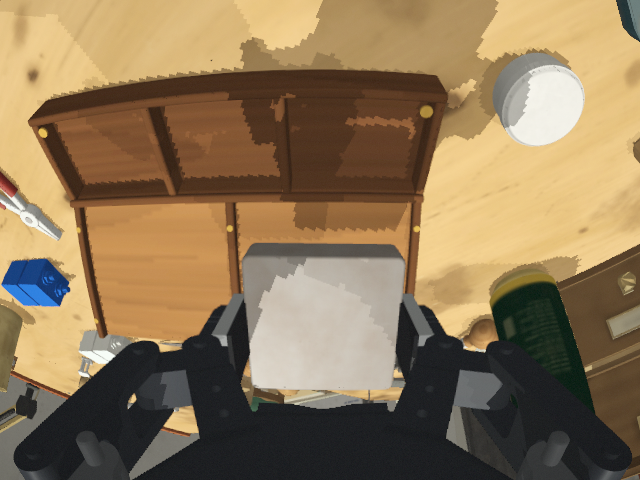

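```bash
python3 - <<'E'
from h import *
c=dict(fish=1,mtx=np.array([[371.648,0,322.344],[0,371.648,243.3125],[0,0,1]]),eye=np.array([480.05,-186.217,164.471]),orientation=np.array([128.7995,-.0127,20.368]))
def dp(p,z):
    d=DK.inv().apply(ray(c,p)); e=deckof(c['eye']); return (e+d*(z-e[2])/d[2]).round(1)
for p in[(80,230),(230,229),(417,229)]: print('pin',dp(p,6))
for p in[(78,200),(232,198),(418,198)]: print('lip',dp(p,10))
for p in[(103,333)]: print('rail top end',dp(p,6))
for p in[(43,132),(427,112)]: print('brass',ST.inv().apply(at(c,p,22)-S0).round(1))
for p in[(37,108),(443,76)]: print('frontcorner',ST.inv().apply(at(c,p,22)-S0).round(1))
E
```

```text
pin [ -32.9 -102.4    6. ]
pin [-32.4   1.3   6. ]
pin [-32.5 106.1   6. ]
lip [-53.  -97.6  10. ]
lip [-50.6   4.4  10. ]
lip [-50.7 104.5  10. ]
rail top end [  41.4 -100.6    6. ]
brass [-67.4 -96.4  22. ]
brass [-66.2  99.6  22. ]
frontcorner [-82.5 -92.6  22. ]
frontcorner [-84.9 103.6  22. ]
```

```bash
sed -i 's/^YS=-69.7; S0=np.array(\[482.5,-345,0.\])/YS=-69.7; S0=np.array([483.9,-344.5,0.])/' h.py
python3 -m creep '{"offset":[[0,0,0.03],[0,0,0.05],[0,0,0.054],[0,0,0.056],[0,0,0.056],[0,0,0.056]],"rot":[[0,0,0],[0,0,0],[0,0,0],[0,0,0],[0,0,0],[0,0,0]],"fingers":[1,1,1,1,1,1]}'
python3 - <<'E'
from h import *
g,C,s=grasp(); print(deckof(g),DK.inv().apply(s['contact_force']))
E
```

```text
time_s: 5.45
tcp_pos: [506.1, -253.1, 186.4]
orientation: [179.8, 35.2, 110.3]
contact_force: [0.1, 0.1, -4.2]
gripper_width: 0.683
t 5.45 grasp [ 537.6 -336.6   59.6] ori [179.8  35.2 110.3] F [ 0.1  0.1 -4.2] w 0.683 q [-30.  24. 107. -48.  30. -12.]
[-9.87877918 53.06866407 25.6394752 ] [-2.46206625  0.17445266 -3.39917103]
```

Near contact; creep down 1–2 mm a row.

```bash
python3 -m creep '{"offset":[[0,0,0.002],[0,0,0.003],[0,0,0.004],[0,0,0.005],[0,0,0.005]],"rot":[[0,0,0],[0,0,0],[0,0,0],[0,0,0],[0,0,0]],"fingers":[1,1,1,1,1]}'
python3 - <<'E'
from h import *
from workcell import imaging
import cv2
g,C,s=grasp(); print(deckof(g),DK.inv().apply(s['contact_force']))
im=imaging.camera("side")[200:300,240:380]; cv2.imwrite("pics/s1.png",cv2.resize(im,None,fx=5,fy=5,interpolation=2))
E
```

```text
time_s: 6.08
tcp_pos: [507.1, -255.8, 182.1]
orientation: [179.8, 35.1, 110.3]
contact_force: [0.1, 0.4, -4.5]
gripper_width: 0.685
t 6.075 grasp [ 538.5 -339.3   55.4] ori [179.8  35.1 110.3] F [ 0.1  0.4 -4.5] w 0.685 q [-30.  24. 107. -48.  29. -12.]
[-9.96774815 52.99740937 20.47878303] [-2.84014698  0.23870465 -3.46244441]
```

```bash
python3 -m creep '{"offset":[[0,0,0.001],[0,0,0.002],[0,0,0.003],[0,0,0.003]],"rot":[[0,0,0],[0,0,0],[0,0,0],[0,0,0]],"fingers":[1,1,1,1]}'
python3 - <<'E'
from h import *
g,C,s=grasp(); print(deckof(g),DK.inv().apply(s['contact_force']))
E
```

```text
time_s: 6.62
tcp_pos: [507.6, -256.7, 180.7]
orientation: [179.9, 35.2, 110.3]
contact_force: [-4.3, 9.2, 6.2]
gripper_width: 0.682
t 6.625 grasp [ 538.9 -340.3   54. ] ori [179.9  35.2 110.3] F [-4.3  9.2  6.2] w 0.682 q [-30.  25. 106. -48.  29. -12.]
[-9.88890293 53.04656555 18.73322007] [-4.76252438 -0.84591758 10.86371762]
```

```bash
python3 -m creep '{"offset":[[0.002,0,0],[0.004,0,0],[0.005,0,0],[0.005,0,0],[0.005,0,0],[0.005,0,0],[0.005,0,0],[0.005,0,-0.005],[0.005,0,-0.02],[0.005,0,-0.06],[0.005,0,-0.1],[0.005,0,-0.1]],"rot":[[0,0,0],[0,0,0],[0,0,0],[0,0,0],[0,0,0],[0,0,0],[0,0,0],[0,0,0],[0,0,0],[0,0,0],[0,0,0],[0,0,0]],"fingers":[1,1,1,0.2,0.2,0.2,0.2,0.2,0.2,0.2,0.2,0]}'
python3 - <<'E'
from h import *
from workcell import imaging
import cv2
g,C,s=grasp(); print(deckof(g),DK.inv().apply(s['contact_force']))
c=imaging.calibration("wrist"); print(c['eye'],c['orientation']); cv2.imwrite("pics/w3.png",imaging.camera("wrist"))
E
```

```text
time_s: 8.12
tcp_pos: [486.8, -197.8, 263.2]
orientation: [179.5, 35.4, 110.3]
contact_force: [-0.6, -1.2, -0.2]
gripper_width: 0.982
t 8.125 grasp [ 519.1 -281.7  136.9] ori [179.5  35.4 110.3] F [-0.6 -1.2 -0.2] w 0.982 q [-25.  12. 111. -41.  38. -17.]
[-12.98920866  54.79906318 122.11700151] [ 0.60842152 -0.93203007 -0.68469643]
[ 472.72658063 -161.31911685  196.2083128 ] [128.4342762   -0.30817861  20.49916598]
```

View pics/w3.png

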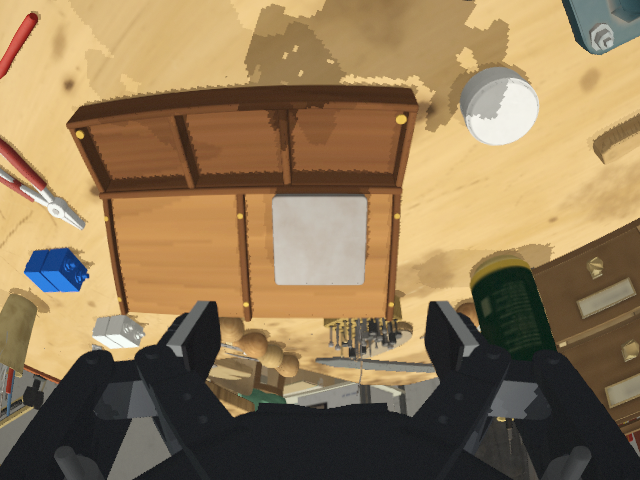

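```bash
python3 -c "
from h import *
go(np.array([382.6,-193.6,120]),down(-75.5))"
```

```text
offset m [ 0.0251 -0.0956 -0.0348] rot [29.67 26.36 92.52] dist 105.0
```

```bash
python3 -m creep '{"offset":[[0.025,-0.096,-0.035],[0.025,-0.096,-0.035],[0.025,-0.096,-0.035],[0.025,-0.096,-0.035],[0.025,-0.096,-0.035],[0.025,-0.096,-0.035],[0.025,-0.096,-0.035],[0.025,-0.096,-0.035],[0.025,-0.096,-0.035],[0.025,-0.096,-0.035],[0.025,-0.096,-0.035],[0.025,-0.096,-0.035]],"rot":[[29.7,26.4,92.5],[29.7,26.4,92.5],[29.7,26.4,92.5],[29.7,26.4,92.5],[29.7,26.4,92.5],[29.7,26.4,92.5],[29.7,26.4,92.5],[29.7,26.4,92.5],[29.7,26.4,92.5],[29.7,26.4,92.5],[29.7,26.4,92.5],[29.7,26.4,92.5]],"fingers":[0,0,0,0,0,0,0,0,0,0,0,0]}'
python3 - <<'E'
from h import *
from workcell import imaging
import cv2
grasp(); c=imaging.calibration("wrist"); print(repr(c['eye']),repr(c['orientation'])); cv2.imwrite("pics/w4.png",imaging.camera("wrist"))
go(np.array([382.6,-193.6,25]),down(-75.5))
E
```

```text
time_s: 9.68
tcp_pos: [382.0, -193.8, 274.7]
orientation: [-179.9, 0.1, 14.6]
contact_force: [0.6, -0.1, -0.0]
gripper_width: 1.0
t 9.675 grasp [ 381.8 -193.6  119.7] ori [-1.799e+02  1.000e-01  1.460e+01] F [ 0.6 -0.1 -0. ] w 1.0 q [-39.   3. 115.   0.  62.  37.]
array([ 449.25939197, -176.63390242,  242.72628727]) array([ 1.63815878e+02,  1.58067705e-02, -7.54679744e+01])
offset m [0.0006 0.0001 0.0948] rot [-0.07  0.04  0.05] dist 95.0
```

View pics/w4.png

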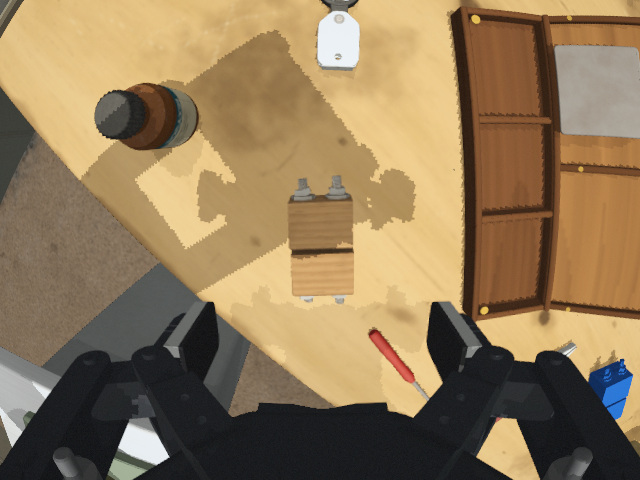

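```bash
python3 - <<'E'
from h import *
c=dict(fish=1,mtx=np.array([[371.648,0,322.344],[0,371.648,243.3125],[0,0,1]]),eye=np.array([449.259,-176.634,242.726]),orientation=np.array([163.816,.016,-75.468]))
p=np.array([at(c,u,30)[:2] for u in [(289,203),(353,201),(353,295),(292,295)]])
m=p.mean(0);print(m,[(np.hypot(*d).round(1),np.degrees(np.arctan2(d[1],d[0])).round(1)) for d in np.roll(p,-1,0)-p])
for u in [(372,331),(382,334)]: print('screwdriver rel clamp in tool axes (x,y)',down(-75.5).inv().apply(at(c,u,10)-np.r_[m,10]).round(0))
go(np.r_[m,25],down(-75.5))
g=rot([0,0,0])
E
```

```text
[ 385.16530902 -192.82605165] [(np.float64(37.2), np.float64(-73.7)), (np.float64(59.3), np.float64(-164.1)), (np.float64(38.2), np.float64(104.5)), (np.float64(58.1), np.float64(14.9))]
screwdriver rel clamp in tool axes (x,y) [-67.  36.   0.]
screwdriver rel clamp in tool axes (x,y) [-70.  44.   0.]
offset m [0.0033 0.     0.0948] rot [-0.07  0.04  0.05] dist 95.0
```

```bash
python3 -m creep '{"offset":[[0.002,0,0.04],[0.002,0,0.08],[0.002,0,0.098],[0.002,0,0.098],[0.002,0,0.098],[0.002,0,0.098],[0.002,0,0.098],[0.002,0,0.098],[0.002,0,0.098],[0.002,0,0.098]],"rot":[[0,0,0],[0,0,0],[0,0,0],[0,0,0],[0,0,0],[0,0,0],[0,0,0],[0,0,0],[0,0,0],[0,0,0]],"fingers":[0,0,0,0,0.5,1,1,1,1,1]}' 50
python3 -c "
from h import *
grasp()"
python3 -m creep '{"offset":[[0,0,-0.02],[0,0,-0.06],[0,0,-0.1],[0,0,-0.13],[0,0,-0.13],[0,0,-0.13]],"rot":[[0,0,0],[0,0,0],[0,0,0],[0,0,0],[0,0,0],[0,0,0]],"fingers":[1,1,1,1,1,1]}'
python3 -c "
from h import *
grasp()
s=go(deck(-8,-52.5,90),ondeck())
"
```

```text
time_s: 10.98
tcp_pos: [384.6, -193.6, 178.2]
orientation: [179.9, -0.1, 14.6]
contact_force: [-0.3, 0.4, 6.0]
gripper_width: 0.47
t 10.975 grasp [ 384.8 -193.7   23.2] ori [ 1.799e+02 -1.000e-01  1.460e+01] F [-0.3  0.4  6. ] w 0.47 q [-38.  14. 118.   0.  48.  37.]
time_s: 11.72
tcp_pos: [383.8, -193.1, 307.0]
orientation: [-180.0, 0.0, 14.6]
contact_force: [-0.6, 0.0, -2.7]
gripper_width: 0.47
t 11.725 grasp [ 383.8 -193.   152. ] ori [-180.     0.    14.6] F [-0.6  0.  -2.7] w 0.47 q [-38.   0. 114.   0.  66.  37.]
offset m [-0.0048  0.0645  0.0666] rot [-29.19 -26.38 -92.43] dist 93.0
```

```bash
python3 -m creep '{"offset":[[-0.005,0.03,-0.02],[-0.005,0.065,-0.02],[-0.005,0.065,-0.02],[-0.005,0.065,-0.02],[-0.005,0.065,0],[-0.005,0.065,0],[-0.005,0.065,0.02],[-0.005,0.065,0.04],[-0.005,0.065,0.067],[-0.005,0.065,0.067],[-0.005,0.065,0.067],[-0.005,0.065,0.067]],"rot":[[-2.9,-2.6,-9.2],[-5.8,-5.2,-18.5],[-8.7,-7.9,-27.7],[-11.7,-10.5,-37],[-14.6,-13.2,-46.2],[-17.5,-15.8,-55.4],[-20.4,-18.5,-64.7],[-23.3,-21.1,-74],[-26.2,-23.7,-83.2],[-29.2,-26.4,-92.4],[-29.2,-26.4,-92.4],[-29.2,-26.4,-92.4]],"fingers":[1,1,1,1,1,1,1,1,1,1,1,1]}'
python3 - <<'E'
from h import *
from workcell import imaging
import cv2
g,C,s=grasp(); print(deckof(g)); c=imaging.calibration("wrist"); print(repr(c['eye']),repr(c['orientation'])); cv2.imwrite("pics/w5.png",imaging.camera("wrist"))
go(deck(-8,-52.5,30),ondeck())
E
```

```text
time_s: 13.22
tcp_pos: [395.0, -257.0, 239.2]
orientation: [180.0, 34.9, 110.1]
contact_force: [1.4, -0.1, -2.0]
gripper_width: 0.474
t 13.225 grasp [ 425.6 -340.3  112.1] ori [180.   34.9 110.1] F [ 1.4 -0.1 -2. ] w 0.474 q [-38.   7. 120. -40.  28. -27.]
[ -8.76612799 -53.25815329  88.9092273 ]
array([ 380.59170005, -220.0110021 ,  172.67792957]) array([1.28977680e+02, 5.83190216e-02, 2.01145834e+01])
offset m [-0.      0.0003  0.0592] rot [-0.05 -0.04 -0.12] dist 59.0
```

View pics/w5.png

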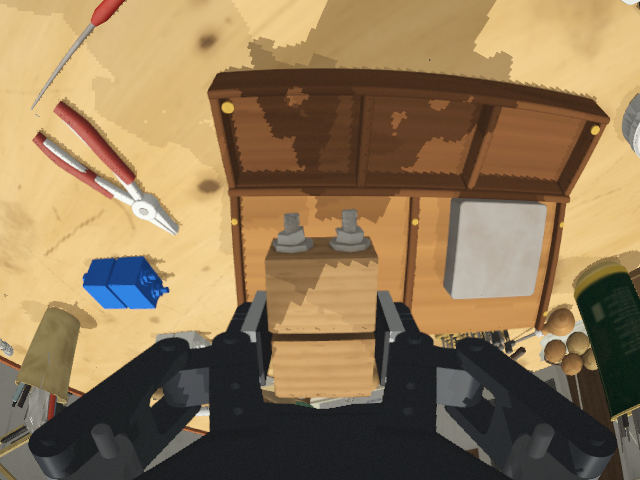

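```bash
python3 -m creep '{"offset":[[-0.011,0,0.02],[-0.011,0,0.045],[-0.011,0,0.057],[-0.011,0,0.06],[-0.011,0,0.061],[-0.011,0,0.061]],"rot":[[0,0,0],[0,0,0],[0,0,0],[0,0,0],[0,0,0],[0,0,0]],"fingers":[1,1,1,1,1,1]}'
python3 - <<'E'
from h import *
g,C,s=grasp(); print(deckof(g),DK.inv().apply(s['contact_force']))
E
```

```text
time_s: 14.02
tcp_pos: [410.6, -298.3, 196.5]
orientation: [179.9, 35.0, 110.1]
contact_force: [0.2, 0.5, -2.1]
gripper_width: 0.47
t 14.025 grasp [ 441.4 -381.8   69.6] ori [179.9  35.  110.1] F [ 0.2  0.5 -2.1] w 0.47 q [-41.  16. 116. -46.  22. -22.]
[  3.19192244 -52.79601041  28.62527598] [-1.58385518  0.35496228 -1.50250515]
```

```bash
python3 -m creep '{"offset":[[0,0,0.002],[0,0,0.004],[0,0,0.005],[0,0,0.006],[0,0,0.006]],"rot":[[0,0,0.2],[0,0,0.2],[0,0,0.2],[0,0,0.2],[0,0,0.2]],"fingers":[1,1,1,1,1]}'
python3 - <<'E'
from h import *
g,C,s=grasp(); print(deckof(g),DK.inv().apply(s['contact_force']))
E
```

```text
time_s: 14.65
tcp_pos: [411.8, -301.2, 192.1]
orientation: [179.8, 35.0, 109.9]
contact_force: [-2.5, 5.9, 5.6]
gripper_width: 0.47
t 14.65 grasp [ 442.5 -384.6   65.1] ori [179.8  35.  109.9] F [-2.5  5.9  5.6] w 0.47 q [-42.  17. 116. -47.  22. -22.]
[  3.16170319 -52.761815    23.2064086 ] [-2.04339464 -0.30507703  8.25255913]
```

```bash
python3 -m creep '{"offset":[[0,0,0],[0,0,0],[0,0,0],[0,0,-0.001],[0,0,-0.008],[0,0,-0.03],[0,0,-0.07],[0,0,-0.11],[0,0,-0.11]],"rot":[[0,0,0],[0,0,0],[0,0,0],[0,0,0],[0,0,0],[0,0,0],[0,0,0],[0,0,0],[0,0,0]],"fingers":[0.7,0.4,0.3,0.3,0.3,0.3,0.3,0.3,0]}'
python3 - <<'E'
from h import *
from workcell import imaging
import cv2
g,C,s=grasp(); print(deckof(g)); c=imaging.calibration("wrist"); print(repr(c['eye']),repr(c['orientation'])); cv2.imwrite("pics/w6.png",imaging.camera("wrist"))
E
```

```text
time_s: 15.78
tcp_pos: [390.5, -241.4, 285.1]
orientation: [179.6, 35.3, 109.8]
contact_force: [-0.1, 0.5, -0.5]
gripper_width: 0.888
t 15.775 grasp [ 422.1 -325.3  158.6] ori [179.6  35.3 109.8] F [-0.1  0.5 -0.5] w 0.888 q [-37.   1. 120. -34.  33. -32.]
[  5.3802052  -51.31479368 135.81416337]
array([ 376.66401454, -204.67166032,  218.29081846]) array([128.55814534,  -0.29981708,  20.08379555])
```

View pics/w6.png

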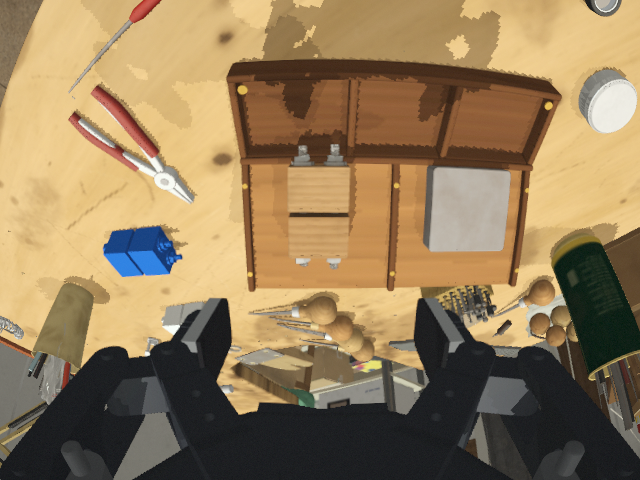

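```bash
python3 - <<'E'
from h import *
c=dict(fish=1,mtx=np.array([[371.648,0,322.344],[0,371.648,243.3125],[0,0,1]]),eye=np.array([376.664,-204.672,218.291]),orientation=np.array([128.558,-.3,20.084]))
def dp(p,z):
    d=DK.inv().apply(ray(c,p)); e=deckof(c['eye']); return (e+d*(z-e[2])/d[2]).round(1)
for p in[(246,186),(396,185),(529,187)]: print('pin',dp(p,6))
for p in[(289,167),(351,167),(350,257),(289,256)]: print('clamp top',dp(p,30))
for p in[(430,168),(508,170),(503,250),(424,250)]: print('block top',dp(p,18))
go(np.array([439.3,-75.3,135]),down(20.3))
E
```

```text
pin [ -33.1 -104.6    6. ]
pin [-33.1  -0.8   6. ]
pin [-35.1 105.7   6. ]
clamp top [-47.5 -72.2  30. ]
clamp top [-47.2 -34.1  30. ]
clamp top [ 10.9 -34.1  30. ]
clamp top [ 10.  -73.7  30. ]
block top [-46.6  19.8  18. ]
block top [-47.9  79.   18. ]
block top [11.1 81.5 18. ]
block top [10.4 18.8 18. ]
offset m [ 0.1106  0.1032 -0.0851] rot [ 0.19 35.19 -0.31] dist 174.0
```

```bash
python3 -m creep '{"offset":[[0.03,0.03,-0.06],[0.07,0.06,-0.085],[0.111,0.103,-0.085],[0.111,0.103,-0.085],[0.111,0.103,-0.085],[0.111,0.103,-0.085],[0.111,0.103,-0.085],[0.111,0.103,-0.085]],"rot":[[0,9,0],[0,18,0],[0,27,0],[0,35.2,0],[0,35.2,0],[0,35.2,0],[0,35.2,0],[0,35.2,0]],"fingers":[0,0,0,0,0,0,0,0]}'
python3 - <<'E'
from h import *
from workcell import imaging
import cv2
grasp(); c=imaging.calibration("wrist"); print(repr(c['eye']),repr(c['orientation'])); cv2.imwrite("pics/w7.png",imaging.camera("wrist"))
go(np.array([439.3,-75.3,135]),down(20.3))
E
```

```text
time_s: 16.82
tcp_pos: [438.8, -75.5, 289.8]
orientation: [179.7, 0.0, 110.0]
contact_force: [0.6, -0.3, 0.4]
gripper_width: 1.001
t 16.825 grasp [439.6 -75.3 134.8] ori [179.7   0.  110. ] F [ 0.6 -0.3  0.4] w 1.001 q [-21.   4. 112.   0.  64. -41.]
array([414.21111124,  -9.93842096, 257.8608051 ]) array([163.83314517,  -0.21773496,  19.99585768])
offset m [-0.0001  0.0005 -0.0001] rot [ 0.29  0.04 -0.28] dist 0.0
```

View pics/w7.png

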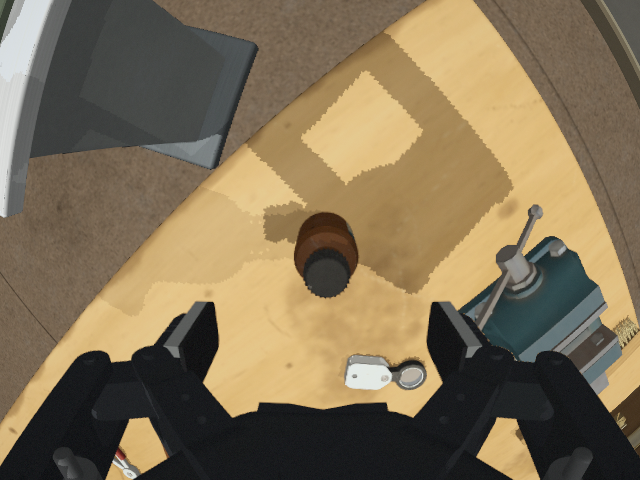

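```bash
python3 - <<'E'
from h import *
c=dict(fish=1,mtx=np.array([[371.648,0,322.344],[0,371.648,243.3125],[0,0,1]]),eye=np.array([414.211,-9.938,257.861]),orientation=np.array([163.833,-.218,19.996]))
p=at(c,(328,274),82);print(p, at(c,(326,246),56))
go(np.r_[(p[:2]+[439.3,-75.3])/2,41],down(20.3))
E
```

```text
[440.49277467 -71.83590611  82.        ] [437.43431303 -65.45182018  56.        ]
offset m [0.0014 0.0011 0.0939] rot [ 0.29  0.04 -0.28] dist 94.0
```

```bash
python3 -m creep '{"offset":[[0.001,0.001,0.04],[0.001,0.001,0.08],[0.001,0.001,0.094],[0.001,0.001,0.094],[0.001,0.001,0.094],[0.001,0.001,0.094],[0.001,0.001,0.094],[0.001,0.001,0.094],[0.001,0.001,0.094],[0.001,0.001,0.094]],"rot":[[0.3,0,-0.3],[0.3,0,-0.3],[0.3,0,-0.3],[0.3,0,-0.3],[0.3,0,-0.3],[0.3,0,-0.3],[0.3,0,-0.3],[0.3,0,-0.3],[0.3,0,-0.3],[0.3,0,-0.3]],"fingers":[0,0,0,0,0.5,1,1,1,1,1]}' 40
python3 -c "
from h import *
grasp()"
python3 -m creep '{"offset":[[0,0,-0.02],[0,0,-0.06],[0,0,-0.1],[0,0,-0.12],[0,0,-0.12],[0,0,-0.12]],"rot":[[0,0,0],[0,0,0],[0,0,0],[0,0,0],[0,0,0],[0,0,0]],"fingers":[1,1,1,1,1,1]}'
python3 -c "
from h import *
grasp()
go(stand(-41,0,100),down(20.3))
"
```

```text
time_s: 18.12
tcp_pos: [440.7, -74.2, 197.4]
orientation: [179.9, 0.1, 110.3]
contact_force: [-0.4, -0.1, 5.6]
gripper_width: 0.471
t 18.125 grasp [441.1 -74.5  42.4] ori [1.799e+02 1.000e-01 1.103e+02] F [-0.4 -0.1  5.6] w 0.471 q [-21.  14. 115.  -0.  51. -41.]
time_s: 18.88
tcp_pos: [439.8, -73.8, 316.4]
orientation: [180.0, 0.1, 110.3]
contact_force: [0.1, -0.9, -1.5]
gripper_width: 0.471
t 18.875 grasp [439.9 -74.  161.4] ori [1.800e+02 1.000e-01 1.103e+02] F [ 0.1 -0.9 -1.5] w 0.471 q [-21.   2. 111.  -0.  67. -41.]
offset m [-0.2281 -0.0527  0.0617] rot [0.02 0.07 0.03] dist 242.0
```

```bash
python3 -m creep '{"offset":[[-0.05,-0.012,0],[-0.1,-0.023,0],[-0.15,-0.035,0],[-0.2,-0.046,0],[-0.228,-0.053,0.03],[-0.228,-0.053,0.062],[-0.228,-0.053,0.062],[-0.228,-0.053,0.062]],"rot":[[0,0,0],[0,0,0],[0,0,0],[0,0,0],[0,0,0],[0,0,0],[0,0,0],[0,0,0]],"fingers":[1,1,1,1,1,1,1,1]}'
python3 - <<'E'
from h import *
from workcell import imaging
import cv2
grasp(); cv2.imwrite("pics/w8.png",imaging.camera("wrist"))
go(stand(-41,0,55),down(20.3))
E
```

```text
time_s: 19.88
tcp_pos: [469.4, -305.8, 254.4]
orientation: [-180.0, 0.0, 110.4]
contact_force: [0.7, -0.6, -0.9]
gripper_width: 0.473
t 19.875 grasp [ 469.4 -305.8   99.4] ori [-180.     0.   110.4] F [ 0.7 -0.6 -0.9] w 0.473 q [-42.  20.  98.  -0.  63. -62.]
offset m [ 0.0001 -0.0002  0.0454] rot [0.06 0.13 0.07] dist 45.0
```

View pics/w8.png

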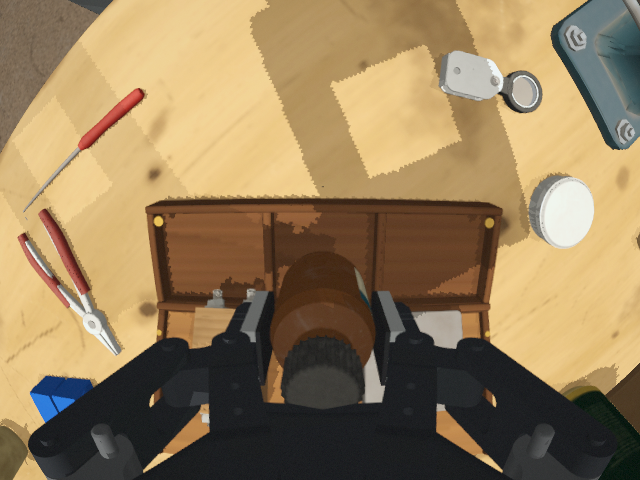

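```bash
python3 -m creep '{"offset":[[0.003,0,0.02],[0.003,0,0.035],[0.003,0,0.042],[0.003,0,0.045],[0.003,0,0.046],[0.003,0,0.046]],"rot":[[0,0,0],[0,0,0],[0,0,0],[0,0,0],[0,0,0],[0,0,0]],"fingers":[1,1,1,1,1,1]}'
python3 - <<'E'
from h import *
g,C,s=grasp();print(ST.inv().apply(g-S0))
E
```

```text
time_s: 20.68
tcp_pos: [469.0, -303.4, 209.8]
orientation: [179.9, 0.2, 110.4]
contact_force: [-0.3, -0.2, -0.6]
gripper_width: 0.472
t 20.675 grasp [ 469.4 -303.8   54.8] ori [179.9   0.2 110.4] F [-0.3 -0.2 -0.6] w 0.472 q [-42.  23.  99.  -0.  57. -62.]
[-43.21074328   0.48698805  54.83674206]
```

```bash
python3 -m creep '{"offset":[[0,0,0.002],[0,0,0.003],[0,0,0.004],[0,0,0.005],[0,0,0.005]],"rot":[[0,0,0],[0,0,0],[0,0,0],[0,0,0],[0,0,0]],"fingers":[1,1,1,1,1]}'
python3 - <<'E'
from h import *
g,C,s=grasp();print(ST.inv().apply(g-S0))
E
```

```text
time_s: 21.3
tcp_pos: [469.1, -303.5, 205.4]
orientation: [179.9, 0.2, 110.4]
contact_force: [-2.8, 1.7, 4.4]
gripper_width: 0.473
t 21.3 grasp [ 469.4 -303.9   50.4] ori [179.9   0.2 110.4] F [-2.8  1.7  4.4] w 0.473 q [-42.  24.  99.  -0.  57. -62.]
[-43.1081495    0.53141613  50.42410934]
```

```bash
python3 -m creep '{"offset":[[0,0,0],[0,0,0],[0,0,0],[0,0,0],[0,0,-0.01],[0,0,-0.04],[0,0,-0.08],[0,0,-0.13],[0,0,-0.15],[0,0,-0.15]],"rot":[[0,0,0],[0,0,0],[0,0,0],[0,0,0],[0,0,0],[0,0,0],[0,0,0],[0,0,0],[0,0,0],[0,0,0]],"fingers":[0.45,0.38,0.35,0.35,0.35,0.35,0.35,0.35,0.35,0.35]}'
python3 - <<'E'
from h import *
from workcell import imaging
import cv2,numpy as np
grasp(); w=imaging.camera("wrist"); s=imaging.camera("side")[210:300,250:380]
s=cv2.resize(s,None,fx=4,fy=4,interpolation=2); M=np.zeros((600,800,3),np.uint8)
w=w[100:420,90:610]; w=cv2.resize(w,(390,240)); M[:360,:520]=s; M[360:600,:390]=w
t=imaging.camera("top")[160:300,240:400]; M[360:600,400:674]=cv2.resize(t,(274,240),interpolation=2)
cv2.imwrite("pics/m9.png",M)
E
```

```text
time_s: 22.55
tcp_pos: [469.4, -303.6, 358.6]
orientation: [179.8, 0.5, 110.4]
contact_force: [0.2, 0.4, 0.4]
gripper_width: 0.648
t 22.55 grasp [ 470.5 -304.7  203.6] ori [179.8   0.5 110.4] F [0.2 0.4 0.4] w 0.648 q [-42.  12.  94.  -0.  74. -62.]
```

View pics/m9.png

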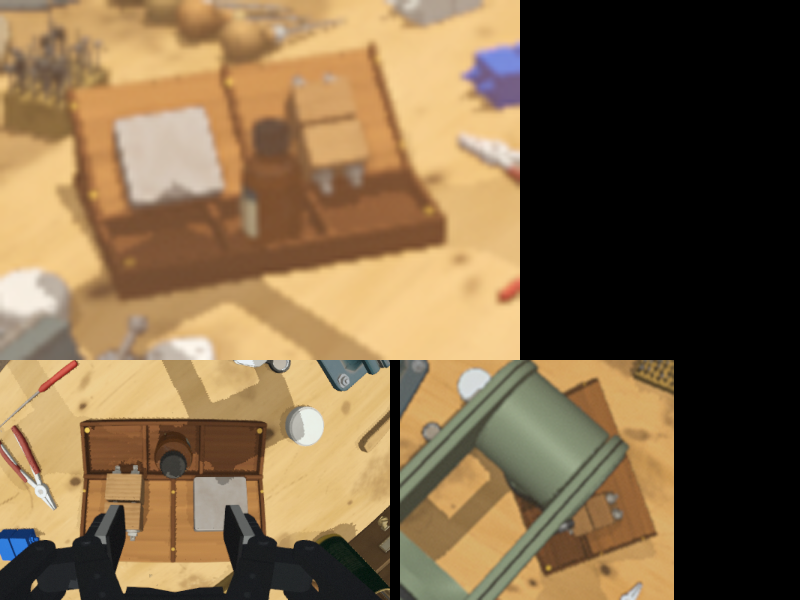

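```bash
python3 -c "
from workcell import arm
print(arm.sign_off())"
```

```text
the job is handed in; nothing more can be done
None
```

The job is handed in at about 22.7 s. The steel block is in the left bay, the wooden clamp in the right bay, and the bottle went last into the middle cell of the shelf.

- **Block:** lies flat and straight in the left bay. I drew it about 4 mm down to the lip before letting go.
- **Clamp:** lies flat in the right bay with its rods up and down the slope. After release it slid down until its body met the lip, so its lower rod ends overhang the lip above the right cell. In the pictures its top still matched a flat lie, about 58 x 39 mm.
- **Bottle:** stands upright and clear of the cell walls. It was placed about 2 mm off centre toward the robot side to keep the fingers away from the clamp's rods.
- **Forces:** every set-down was by slow lowering until light contact. The force readings, taken after each move, stayed at or below about 13 N.
- **Last pictures:** all three sat as asked and the gripper was clear above them. The tin shows no sign of having moved. The loupe was only partly in view in the last pictures and looked undisturbed just before the bottle was set down.
- **Disagreement:** the two bottle position estimates differed by about 3.5 mm. I used the mean, and the cell has about 9.5 mm to spare front and back.

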